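# Release a locked sample drawer with the release pin

### The arm

A 6-joint arm with a two-finger parallel gripper is mounted at the origin on a cart in front of the work surface, level with it; the furniture and walls round the work are solid. World frame = base frame: x ahead of the robot, y to its left, z up, the work surface at z = 0. Lengths are in m, angles in degrees, forces in N, time in s.
With the tool pointing down it reaches from about 0.3 to 0.95 m from the base axis. Payload 3.1 kg.
Tool frame: the origin (TCP) lies on the centre line of the jaws, within the pads' length; the fingertips stand manip.finger_overhang ahead of it and the grasp point (between the pads) lies 2 mm behind it (manip.finger_overhang is the distance from the TCP to the fingertips, in m); z points along the fingers, y is the line along which they close (so a half turn about z gives the same grasp; the last joint's range is limited). The gripper opens to 85 mm and grips with 20 to 120 N. Pads are 22 mm wide; open, the fingers measure 114 mm over their backs; the gripper's body (76 mm by 85 mm) begins 54 mm behind the grasp point. The pads swing forward as they close: fully open they stand 13 mm farther back than shut.
Start: joints at [-79.853, 17.653, 93.61, -0, 68.738, -3.994], TCP at [0.153, -0.606, 0.212] pointing down, gripper open.
Joint ranges: [-175.34, 175.34], [-45.06, 112.39], [2.9, 150.54], [-68.45, 248.45], [3.09, 151.38], [-168.51, 168.51]. Speed limits (degrees/s): [159.86, 159.86, 180, 180, 180, 180].

### API

Orientations are given as [roll, pitch, yaw] about the fixed x, y, z axes, in that order (R = Rz(yaw) Ry(pitch) Rx(roll)).
In Python, from station import readout, optics, finish_job, manip gives the robot as it stands.
- The arm moves only by the tool servo_tool, never from a script. Its arguments are lists of equal length, an entry for each row: "slide": the shift along the tool's x, y, z in m, a list of three; "spin": the turn about the tool's z in degrees. In form: {"slide": [[x, y, z], ...], "spin": [spin, ...]}. A call has 1 to 8 rows; each row shifts and turns the commanded pose from where the row before left it, along the tool's axes as they then stand; what a row does not reach is not made up. A row lasts 1/12 s, in which the tool goes at most 41.7 mm and 7.16 degrees, less where a joint would pass 70% of its speed; a pose out of reach is approached as far as the arm can. A call is refused whole if a number of a shift passes 0.0417 or a number of a turn 7.16, either way. A call with a gripper value outside its range is refused whole. "gripper" is the gripper command: -1 is shut, 1 is fully open, values between are in proportion, set as the call begins (left out, the last holds). The fingers move at their own pace and stop on an object; "grip_force" is the grip in N (left out, the last holds). Time passes only in rows, so rows that do not move let the fingers close. It gives the time, the measured TCP pose, the force, the opening and the grip force at its end, in the units of the state.
- readout.get_obs(): the state, without advancing time (a new reading comes with each control period).
- optics.snapshot(name): name is "scene" or "top"; returns the picture (400x640x3 uint8, red, green, blue); there is no depth.
- optics.calibration(name): a dict with "vertical_fov" (degrees; the focal length in pixels is half the picture's height over the tangent of half this angle, whatever the lens; pixels are square), "cx", "cy" (the principal point, pixels), "R" (3x3) and "t" (3): a world point X has camera coordinates R X + t. Camera axes: x right, y down, z forward; pixel columns grow to the right and rows downward; lengths in m; the calibration is good to about 2 mm. A picture is of the moment at which its call begins. calibration takes no time and is no camera call.
- finish_job(): hands the job in; it is judged then, once.
Trained networks look in the newest picture that a camera, given by its name, has taken for a name from the list of things; names that differ only in an ending like _2 or _b are one class to them, and where a whole thing is asked for, a point or a joint stands for the part that bears it (a point fixed in the world has none). Each returns a list of dicts, best first, with "p" (0 to 1); they miss things now and then, are a little off and sometimes report something else, mostly with a low value. They report only what shows in the picture. A call takes as long as a camera call. They do not tell look-alikes from the thing itself.
- optics.recognise(camera, label): "pixel" ([column, row] in pixels, amid what is visible of it).
- optics.cut_out(camera, label): "mask" (400x640 bool, what is visible of it) and "pixel" ([column, row] in pixels, amid what is visible of it).
The state is a dict: "time": time; "qpos": joint angles; "dq": joint speeds; "tau": joint torques, N m; "tcp_pos": TCP position; "orientation": TCP orientation; "wrist_force": force on the tool from outside, world axes, zero at the start; "torque": the same for the moment, N m; "gripper_width": finger opening in m; "finger_force": force on a finger pad.
Only numpy, scipy, OpenCV 4.12 (cv2) and the standard library are available. Lean on these libraries where they do the work, as an engineer would, in place of code of your own. Each camera call takes 0.05 s, during which the arm holds its last target. There are 200 camera calls.

### The job

The small grey sample box is locked shut. Take the release pin out of its stand and push it gently down through the small hole in the box's top plate, pressing the spring catch underneath only as hard as the spring needs, until the drawer springs fully open; then put the pin back upright and fully home in its stand, and leave the vial, the timer and the syringe where they are.

Things in the scene. Friction and masses are not known exactly. Their poses are not given: they have to be found in the camera images.
- locker: fixed grey sheet-steel sample box, 130 (x) x 120 (y) x 88 mm high, origin at the centre of its underside, z up; the drawer's front is its -x face. On top at x = +30 mm lies an aluminium cover plate, 56 x 56 x 4 mm, with a round 12 mm hole (1 mm chamfer) through it. More than 25 N from the pin on any part of it (plate or catch) damages it; keep the gripper off it
- hole_nominal (a point): nominal centre of the hole, level with the cover plate's upper face (box x = +30 mm, z = 92 mm), fixed to the box. The plate is clamped in slotted screw holes, so the true hole lies up to 5 mm off this point along the box's x and, independently, its y: find it by sight or by sliding the pin's tip over the plate
- catch_nominal (a point): 21 mm below hole_nominal, fixed to the box: mean height of the flat top of the catch's push pad (35 mm across), really up to 6 mm higher or lower (unknown); nothing lies between it and the plate. Pressing the pad takes 4 N at first and 7 to 9 N when the catch lets go, after 6 to 7 mm of travel; hard stop at 8.5 mm
- drawer (a joint): how far the drawer stands out of the box's front, in m: 0 shut (rattles 0.5 mm), 0.045 fully open; a spring drives it out in about half a second as soon as the catch lets go, and it stays out
- pin: loose steel release pin, 70 g, origin at the lower tip, z along the pin to its handle: shaft 9 mm in diameter with a round nose, from 0 to 68 mm; collar 26 mm in diameter from 68 to 73 mm; round black handle 18 mm in diameter from 73 to 117 mm, to be gripped
- pin_tip (a point): the round nose of the pin's shaft, on its axis
- pin_stand: fixed aluminium block 60 x 60 mm, 78 mm high, on an 84 x 84 x 8 mm foot, origin at the centre of its underside, z up; a 13 mm hole, 70 mm deep, in the middle of its top holds the pin's shaft, with the collar's underside resting on the top (the pin's origin is then 10 mm above the stand's)
- stand_socket (a point): centre of the mouth of the stand's hole, 78 mm above the bench
- vial: bystander: loose sample vial, 24 mm in diameter, 50 mm high, standing; origin at the centre of its underside
- lab_timer: bystander: loose square timer, 66 x 66 x 18 mm; origin at the centre of its underside
- syringe: bystander: loose paste syringe lying along its y axis, 30 x 121 x 19 mm; origin at the centre of its underside
There are look-alikes about, which are no part of the job. Leave any red look-alike of the pin alone.

How it is judged (in metres and radians):
On the way, in this order (a step that is already met when the one before it is completed fails the run):
1. the pin is drawn out of its stand (its tip clear above the stand's top) (z of pin_tip in the frame of pin_stand above 0.083 m), for 0.1 s.
2. with the pin's tip down through the hole (12 mm or more under the plate), the drawer springs out by more than 20 mm (horizontal distance between pin_tip and hole_nominal below 0.012 m and z of pin_tip in the frame of locker below 0.08 m and value of joint drawer above 0.02 m), for 0.05 s.
At the end, for the whole second after the job is handed in: the drawer stands at least 40 mm out of its 45 mm; the pin is back in its stand, its collar within 3 mm of the stand's top, upright within 4 degrees, at rest and released (value of joint drawer above 0.04 m and z of pin in the frame of pin_stand below 0.013 m and horizontal distance between pin_tip and pin_stand below 0.006 m and angle between pin's own z axis and vertical below 0.07 rad and linear speed of pin below 0.02 m/s and contact force between the fingers and pin below 0.1 N); the robot touches nothing.
It fails at once if the pin bears on the box, its plate or its catch with more than 25 N (contact force between pin and locker above 25 N).
It fails at once if the gripper pushes on the box with more than 15 N (contact force between the fingers and locker above 15 N).
It fails at once if the vial is moved by more than 20 mm (distance of vial from where it was at the start of the episode above 0.02 m).
It fails at once if the timer is moved by more than 20 mm (distance of lab_timer from where it was at the start of the episode above 0.02 m).
It fails at once if the syringe is moved by more than 20 mm (distance of syringe from where it was at the start of the episode above 0.02 m).
It also fails if it takes over 72 s, if anything falls off the work surface, if the arm or the gripper's body presses on something with over 40 N, if the wrist force passes 120 N, or if a joint passes its speed limit or range.

## Working session

There is one attempt and no reset: what is moved stays moved. The work goes in short steps, Python scripts to look and compute and a tool call to move; the robot and the scene stay as the last step left them, time stands still between calls to the robot, and variables do not carry over. Pictures are saved under pics/ and viewed, at most 10 in all, crops included, and the job is handed in when it is done.

Besides the shell and the picture viewer there is one more tool, called after "Request:" as name(argument=value, ...), one argument or row to a line, values as JSON. servo_tool: Moves the arm, as the interface text tells. Its arguments: {"type":"object","properties":{"slide":{"type":"array"},"spin":{"type":"array"},"gripper":{"type":"number"},"grip_force":{"type":"number"}},"required":["slide","spin"]}

```bash
mkdir -p pics; cat > h.py <<'E'
import numpy as np, cv2
from station import readout, optics, finish_job, manip
def K(n):
    c=optics.calibration(n); f=200/np.tan(np.radians(c["vertical_fov"])/2)
    return f,c["cx"],c["cy"],np.array(c["R"]),np.array(c["t"])
def ray(n,p,z):
    f,cx,cy,R,t=K(n); d=R.T@np.array([(p[0]-cx)/f,(p[1]-cy)/f,1]); o=-R.T@t
    return o+d*(z-o[2])/d[2]
def proj(n,X):
    f,cx,cy,R,t=K(n); c=R@np.array(X)+t; return np.array([cx+f*c[0]/c[2],cy+f*c[1]/c[2]])
def save(n,name,crop=None,s=1):
    im=optics.snapshot(n)[:,:,::-1]
    if crop: im=im[crop[1]:crop[3],crop[0]:crop[2]]
    cv2.imwrite("pics/"+name,cv2.resize(im,None,fx=s,fy=s,interpolation=cv2.INTER_CUBIC))
E
python3 - <<'E'
from h import *
print(manip.finger_overhang, {k:np.round(v,3) for k,v in readout.get_obs().items()})
for n in("scene","top"):
    save(n,n+"1.png"); f,cx,cy,R,t=K(n); print(n,f,cx,cy,(-R.T@t).round(3),R.round(3).tolist())
    for l in("pin","pin_stand","locker","vial","lab_timer","syringe"):
        print(l,[(np.round(d["pixel"]).tolist(),round(d["p"],2),ray(n,d["pixel"],0.08).round(3).tolist()) for d in optics.recognise(n,l)])
E
```

```text
0.017 {'time': np.float64(0.0), 'qpos': array([-79.851,  17.706,  93.688,  -0.   ,  68.739,  -3.994]), 'dq': array([-0.077,  0.032, -0.06 , -0.023,  0.066,  0.035]), 'tau': array([ 1.0000e-03, -4.1525e+01, -2.7667e+01,  0.0000e+00,  1.0000e-02,
        0.0000e+00]), 'tcp_pos': array([ 0.153, -0.605,  0.211]), 'orientation': array([-1.79867e+02, -9.00000e-03,  1.41430e+01]), 'wrist_force': array([-0.973,  0.315,  0.518]), 'torque': array([0.006, 0.014, 0.012]), 'finger_force': np.float64(0.0), 'gripper_width': np.float64(0.086)}
scene 449.6237110694596 321.24544901469534 201.90580495272025 [ 0.077 -0.73   0.873] [[0.896, -0.445, 0.012], [-0.293, -0.609, -0.737], [0.335, 0.657, -0.676]]
pin [([403.0, 243.0], 0.57, [0.581, -0.175, 0.08]), ([373.0, 251.0], 0.56, [0.504, -0.164, 0.08]), ([418.0, 259.0], 0.56, [0.583, -0.23, 0.08]), ([309.0, 184.0], 0.19, [0.471, 0.118, 0.08])]
pin_stand [([368.0, 275.0], 0.86, [0.457, -0.219, 0.08])]
locker [([326.0, 180.0], 0.74, [0.52, 0.113, 0.08])]
vial [([269.0, 153.0], 0.54, [0.427, 0.3, 0.08])]
lab_timer [([411.0, 336.0], 0.87, [0.456, -0.387, 0.08]), ([326.0, 181.0], 0.16, [0.521, 0.11, 0.08])]
syringe [([268.0, 153.0], 0.69, [0.423, 0.301, 0.08])]
top 412.503440861402 326.5856007140163 209.10641920953344 [0.232 0.013 1.278] [[0.115, -0.993, -0.003], [-0.973, -0.113, -0.2], [0.199, 0.026, -0.98]]
pin [([397.0, 218.0], 0.63, [0.472, -0.165, 0.08]), ([403.0, 213.0], 0.42, [0.49, -0.182, 0.08])]
pin_stand [([397.0, 220.0], 0.95, [0.465, -0.166, 0.08])]
locker [([295.0, 182.0], 0.57, [0.548, 0.149, 0.08])]
vial [([294.0, 186.0], 0.5, [0.533, 0.149, 0.08])]
lab_timer [([460.0, 232.0], 0.62, [0.452, -0.352, 0.08])]
syringe [([210.0, 207.0], 0.62, [0.441, 0.389, 0.08])]
```

View pics/scene1.png

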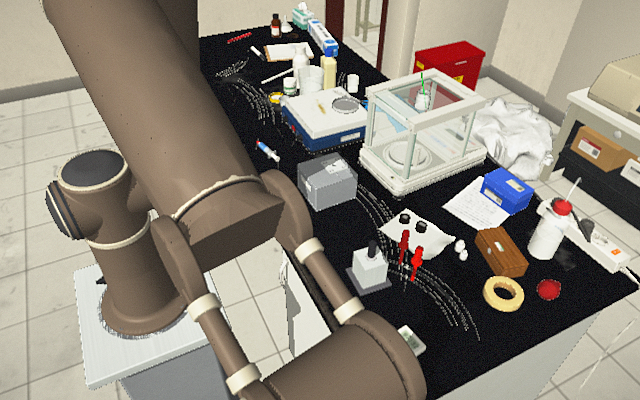

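View pics/top1.png

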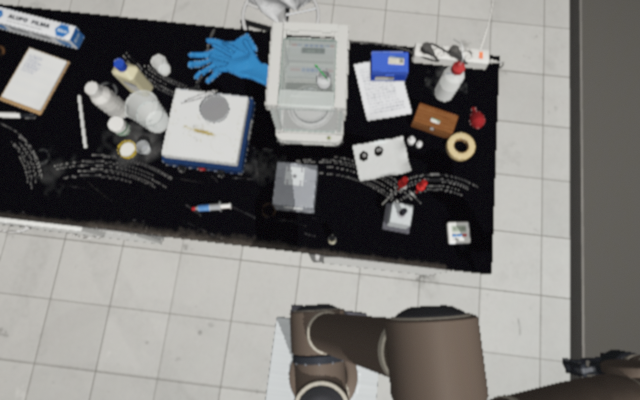

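The scene view shows the black-handled pin in its stand at (370,262), two red pins right beside it (404,245 and 418,260), the box at (326,182), the timer at (411,338) and the syringe at (268,150). The top view shows the stand at (398,216), the box at (295,187), the vial at about (332,240) and the timer at (459,233).

```bash
python3 - <<'E'
from h import *
a=optics.snapshot("top")[:,:,::-1]; b=optics.snapshot("scene")[:,:,::-1]
def c(im,x,y,w=80,h=60): return cv2.resize(im[y:y+h,x:x+w],(400,300),interpolation=cv2.INTER_CUBIC)
cv2.imwrite("pics/z1.png",np.vstack([np.hstack([c(a,365,170),c(a,255,155)]),np.hstack([c(b,345,225),c(b,285,145)])]))
for n in("top","scene"):
  for l in("locker","pin_stand","pin"):
    for d in optics.cut_out(n,l)[:3]:
        m=d["mask"].astype(np.uint8); r=cv2.minAreaRect(cv2.findNonZero(m)); h=cv2.approxPolyDP(cv2.convexHull(cv2.findNonZero(m)),2,True)[:,0].tolist()
        print(n,l,round(d["p"],2),np.round(d["pixel"]),np.round(r[0]),np.round(r[1]),round(r[2],1),h)
E
```

```text
top locker 0.91 [297. 181.] [295. 186.] [43. 48.] 7.6 [[315, 167], [315, 197], [311, 212], [276, 208], [273, 205], [272, 196], [279, 163], [307, 164]]
top pin_stand 0.55 [397. 220.] [397. 218.] [27. 28.] 11.3 [[412, 207], [407, 233], [382, 227], [388, 204]]
top pin 0.62 [420. 187.] [421. 186.] [10.  8.] 90.0 [[425, 181], [424, 187], [417, 191], [418, 184]]
top pin 0.55 [401. 185.] [402. 184.] [ 8. 15.] 45.0 [[406, 177], [405, 186], [398, 190], [398, 182]]
scene locker 0.72 [326. 180.] [328. 180.] [50. 60.] 72.8 [[354, 196], [316, 209], [298, 186], [297, 165], [330, 153], [338, 153], [357, 174]]
scene pin_stand 0.62 [367. 274.] [369. 269.] [45. 40.] 63.4 [[389, 284], [361, 294], [347, 271], [354, 252], [365, 247], [378, 247], [387, 261]]
scene pin 0.78 [419. 255.] [416. 262.] [10. 33.] 8.1 [[421, 246], [421, 263], [412, 278], [411, 260], [417, 247]]
scene pin 0.74 [406. 241.] [404. 246.] [10. 34.] 5.2 [[407, 229], [410, 233], [409, 245], [399, 262], [399, 242], [402, 232]]
scene pin 0.5 [373. 250.] [371. 250.] [20. 10.] 90.0 [[373, 260], [366, 257], [370, 240], [376, 242], [376, 257]]
```

View pics/z1.png

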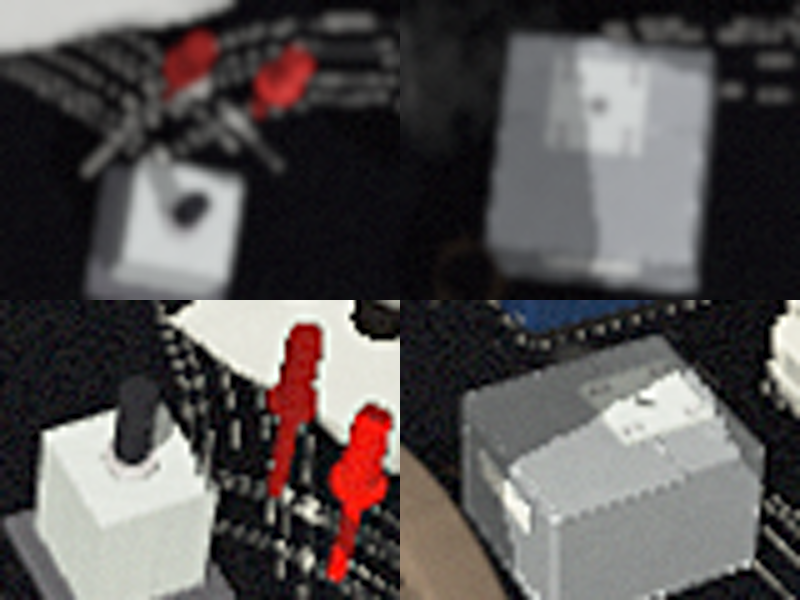

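The crops show the pin's handle top at top (403.2,211.4) and scene (373,241). The hole in the cover plate is at top (295,176) and scene (334,165.4). The red pins stand about 7 cm farther out than the stand, in +x.

```bash
cat >> h.py <<'E'
def tri(pt,ps):
    from scipy.optimize import least_squares
    r=least_squares(lambda X:np.r_[proj("top",X)-pt,proj("scene",X)-ps],[.5,0,.1]); return r.x,r.fun
E
python3 - <<'E'
from h import *
def pr(l,pt,ps,z):
    X,f=tri(pt,ps); print(l,X.round(4),f.round(1),ray("top",pt,z).round(4)[:2],ray("scene",ps,z).round(4)[:2])
pr("handle top",(403.2,211.4),(373,241),.127)
pr("hole",(295,176),(334,165.4),.092)
pr("red1",(403.5,181),(406,230),.117); pr("red2",(422.5,183.5),(420,247),.117)
print("collar scene",ray("scene",(370.5,256.5),.083).round(4))
print("vial",ray("top",(332,240),.05),"timer",ray("top",(459,233),.02))
# box top corners top view -> world z=.088
for p in((356.5-255+155+0,0),): pass
c=[(276+.7,162),(318,164),(315,213)]
for p in((277,162),(318,164),(315,213),(272,205)): print("boxcorner",ray("top",p,.088).round(4))
for p in((391,202.6),(413.6,206.6),(411.4,227),(387.4,224)): print("standcorner",ray("top",p,.078).round(4))
for p in((353.5,251.5),(366,330/5+225-60+0),(387.5,261.5)): print("standcorner sc",ray("scene",p,.078).round(4))
o=readout.get_obs(); print(o["tcp_pos"],o["orientation"],o["time"])
E
```

```text
handle top [ 0.488  -0.1751  0.1314] [ 0.8 -1.7 -1.4  0.4] [ 0.4839 -0.174 ] [ 0.4938 -0.1723]
hole [0.5629 0.149  0.0925] [ 0.2 -0.4 -0.4  0.1] [0.5619 0.1494] [0.5644 0.1495]
red1 [ 0.5806 -0.171   0.1207] [ 0.9 -1.7 -1.5  0.4] [ 0.5762 -0.1694] [ 0.5871 -0.1686]
red2 [ 0.5805 -0.227   0.1182] [ 1.  -1.8 -1.5  0.5] [ 0.575  -0.2248] [ 0.5853 -0.2266]
collar scene [ 0.4881 -0.1782  0.083 ]
vial [0.38918298 0.01823319 0.05      ] timer [ 0.45944589 -0.36697303  0.02      ]
boxcorner [0.6002 0.2095 0.088 ]
boxcorner [0.6081 0.0859 0.088 ]
boxcorner [0.4578 0.0767 0.088 ]
boxcorner [0.4671 0.2057 0.088 ]
standcorner [ 0.5171 -0.1438  0.078 ]
standcorner [ 0.5126 -0.2115  0.078 ]
standcorner [ 0.4507 -0.2095  0.078 ]
standcorner [ 0.4515 -0.1387  0.078 ]
standcorner sc [ 0.4627 -0.1442  0.078 ]
standcorner sc [ 0.523  -0.0997  0.078 ]
standcorner sc [ 0.518  -0.2046  0.078 ]
[ 0.15265819 -0.60605318  0.21215355] [-1.79995572e+02 -8.60511314e-04  1.41394956e+01] 1.1
```

Request:
servo_tool(
  slide=[
    [0, 0, 0],
    [0, 0, 0],
    [0.024, -0.031, 0],
    [0.024, -0.031, 0],
    [0.024, -0.031, 0],
    [0.024, -0.031, 0],
    [0.024, -0.031, 0],
    [0.024, -0.031, 0],
  ],
  spin=[7.07, 7.07, 0, 0, 0, 0, 0, 0],
  gripper=0.2,
  grip_force=60,
)

```text
time: 1.77
tcp_pos: [0.2975, -0.4186, 0.2124]
orientation: [180.0, -0.0, -0.0]
wrist_force: [1.2, -0.9, 0.4]
gripper_width: 0.0513
finger_force: 0.0
```

Request:
servo_tool(
  slide=[
    [0.024, -0.031, 0],
    [0.024, -0.031, 0],
    [0.024, -0.031, 0],
    [0.024, -0.031, 0],
    [0.024, -0.031, 0],
    [0.024, -0.031, 0],
    [0, 0, 0],
    [0, 0, 0],
  ],
  spin=[0, 0, 0, 0, 0, 0, 0, 0],
)

```text
time: 2.43
tcp_pos: [0.4417, -0.2324, 0.2124]
orientation: [180.0, -0.0, 0.3]
wrist_force: [0.4, 0.6, 0.1]
gripper_width: 0.0515
finger_force: 0.0
```

Request:
servo_tool(
  slide=[
    [0.023, -0.028, 0],
    [0.023, -0.029, 0],
    [0, 0, 0.02],
    [0, 0, 0.02],
    [0, 0, 0],
    [0, 0, 0],
  ],
  spin=[0, 0, 0, 0, 0, 0],
)

```text
time: 2.93
tcp_pos: [0.485, -0.1776, 0.171]
orientation: [-179.9, 0.2, -0.1]
wrist_force: [-0.5, -0.9, 0.6]
gripper_width: 0.051
finger_force: 0.0
```

```bash
python3 - <<'E'
from h import *
a=optics.snapshot("top")[:,:,::-1]; b=optics.snapshot("scene")[:,:,::-1]
def c(im,x,y,w=80,h=80): return cv2.resize(im[y:y+h,x:x+w],(400,400),interpolation=cv2.INTER_CUBIC)
cv2.imwrite("pics/z2.png",np.hstack([c(a,365,165),c(b,335,200)]))
t=readout.get_obs()["tcp_pos"]; print(t)
for dz in(0,-.017): print(proj("top",t+[0,0,dz]),proj("scene",t+[0,0,dz]))
for z in(.083,.127): print(proj("scene",[.488,-.175,z]))
E
```

```text
[ 0.48679476 -0.17841708  0.17308996]
[407.93519671 207.25742455] [373.61295969 229.48793894]
[406.76707709 208.51085553] [372.91053174 234.88969903]
[369.75236569 255.54970045]
[371.41607231 242.64844399]
```

View pics/z2.png

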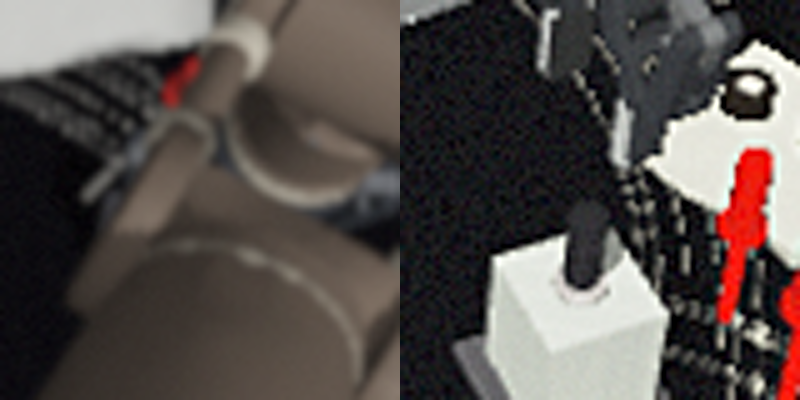

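The top view is blocked by the arm. In the scene view the pad tips are at about (364,214) and (379,232), above the handle top at (372.5,241). I'll check that against the predicted pad corners.

```bash
python3 - <<'E'
from h import *
t=readout.get_obs()["tcp_pos"]
for z in(-.017,-.008,0,.01):
  for y in(.0257,-.0257): print(z,y,[ ((proj("scene",t+[x,y,z])-[335,200])*5+[400,0]).round().tolist() for x in(-.011,.011)])
E
```

```text
-0.017 0.0257 [[538.0, 144.0], [581.0, 129.0]]
-0.017 -0.0257 [[599.0, 222.0], [642.0, 205.0]]
-0.008 0.0257 [[540.0, 130.0], [582.0, 115.0]]
-0.008 -0.0257 [[601.0, 208.0], [645.0, 191.0]]
0 0.0257 [[541.0, 117.0], [584.0, 102.0]]
0 -0.0257 [[602.0, 195.0], [647.0, 178.0]]
0.01 0.0257 [[543.0, 101.0], [586.0, 86.0]]
0.01 -0.0257 [[605.0, 179.0], [649.0, 162.0]]
```

```bash
python3 - <<'E'
from h import *
b=optics.snapshot("scene")[:,:,::-1][190:270,330:430]
b=(255*(b/255.)**.4).astype(np.uint8)
cv2.imwrite("pics/z3.png",cv2.resize(b,(800,600),interpolation=cv2.INTER_CUBIC)[:,:])
E
```

```text
(no output)
```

View pics/z3.png

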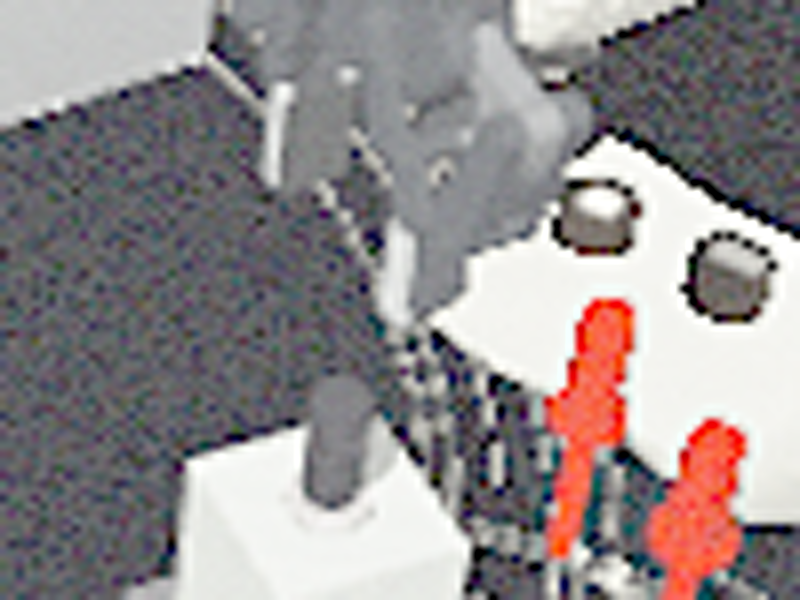

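The pads show about 10 px higher than predicted, probably because they swing back when open. I'll go lower in steps, watch the force, and then look again.

Request:
servo_tool(
  slide=[
    [0.001, 0, 0.015],
    [0, -0.002, 0.015],
    [0, 0, 0.005],
    [0, 0, 0.005],
    [0, 0, 0.005],
    [0, 0, 0],
    [0, 0, 0],
  ],
  spin=[0, 0, 0, 0, 0, 0, 0],
)

```text
time: 3.67
tcp_pos: [0.4879, -0.1753, 0.1276]
orientation: [180.0, -0.0, -0.0]
wrist_force: [-0.3, -0.9, 0.3]
gripper_width: 0.0513
finger_force: 0.0
```

```bash
python3 - <<'E'
from h import *
b=optics.snapshot("scene")[:,:,::-1][190:280,330:430]
b=(255*(b/255.)**.4).astype(np.uint8)
cv2.imwrite("pics/z4.png",cv2.resize(b,(600,540),interpolation=cv2.INTER_CUBIC)[:,:])
print(readout.get_obs()["tcp_pos"])
E
```

```text
[ 0.48809684 -0.17537034  0.12774535]
```

View pics/z4.png

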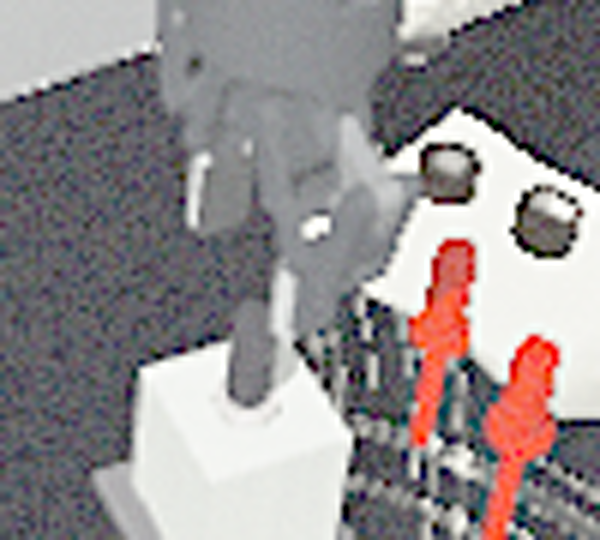

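The jaws straddle the handle in the image: the far pad is at (363,228), the near one at (380,246) and the handle at (372,243). I'll lower to grasp height and close.

Request:
servo_tool(
  slide=[
    [0, 0, 0.006],
    [0, 0, 0.006],
    [0, 0, 0.006],
    [0, 0, 0.004],
    [0, 0, 0],
    [0, 0, 0],
  ],
  spin=[0, 0, 0, 0, 0, 0],
)

```text
time: 4.22
tcp_pos: [0.4872, -0.1749, 0.1045]
orientation: [-180.0, 0.1, 0.0]
wrist_force: [-0.7, 0.2, -0.2]
gripper_width: 0.0513
finger_force: 0.0
```

Request:
servo_tool(
  slide=[
    [0, 0, 0],
    [0, 0, 0],
    [0, 0, 0],
    [0, 0, 0],
    [0, 0, 0],
    [0, 0, 0],
    [0, 0, 0],
    [0, 0, 0],
  ],
  spin=[0, 0, 0, 0, 0, 0, 0, 0],
  gripper=-1,
  grip_force=60,
)

```text
time: 4.88
tcp_pos: [0.4881, -0.1754, 0.1057]
orientation: [180.0, -0.1, 0.0]
wrist_force: [0.7, -0.0, 3.0]
gripper_width: 0.012
finger_force: 58.9
```

The width of 12 mm doesn't match the 18 mm handle, so I'll check how it is held.

```bash
python3 - <<'E'
from h import *
b=optics.snapshot("scene")[:,:,::-1][210:280,330:410]
b=(255*(b/255.)**.4).astype(np.uint8)
cv2.imwrite("pics/z5.png",cv2.resize(b,(640,560),interpolation=cv2.INTER_CUBIC)[:,:])
print(readout.get_obs())
E
```

```text
{'time': 4.9333, 'qpos': array([-2.45675632e+01,  1.36088128e+01,  1.12615101e+02, -8.59529681e-03,
        5.37119688e+01,  6.54339950e+01]), 'dq': array([ 0.05817642,  0.07780165, -0.21809268,  0.02605824, -0.08853415,
       -0.00752824]), 'tau': array([ 3.28460019e-01, -3.19944048e+01, -2.18253475e+01,  1.51569843e-01,
       -5.79683552e-02,  4.86573517e-04]), 'tcp_pos': array([ 0.48812591, -0.17536207,  0.10571669]), 'orientation': array([ 1.79967037e+02, -5.54308957e-02,  3.54088858e-03]), 'wrist_force': array([-1.06515951,  0.173366  ,  3.89043267]), 'torque': array([-0.05894439,  0.11195547, -0.03887711]), 'finger_force': 58.990784883499146, 'gripper_width': 0.01236109910045422}
```

View pics/z5.png

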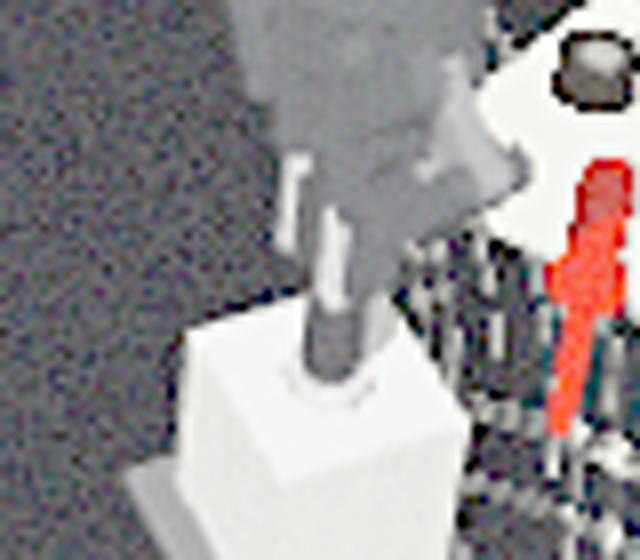

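```bash
python3 - <<'E'
from h import *
q=lambda X:((proj("scene",X)-[330,210])*8).round().tolist()
t=np.array([.488,-.1754,.1057])
for dx in(-.011,.011):
  for z in(-.017,.005):
    print(dx,z,[q(t+[dx,y,z]) for y in(.021,.006,-.006,-.021)])
print("handle top/bot",[q([.488,-.175,z]) for z in(.127,.083)])
print("red1 base..", [q([.5806,-.171,z]) for z in(.117,.0)])
E
```

```text
-0.011 -0.017 [[250.0, 315.0], [277.0, 351.0], [298.0, 380.0], [325.0, 416.0]]
-0.011 0.005 [[256.0, 264.0], [283.0, 299.0], [304.0, 328.0], [332.0, 365.0]]
0.011 -0.017 [[316.0, 290.0], [342.0, 325.0], [364.0, 354.0], [392.0, 390.0]]
0.011 0.005 [[322.0, 239.0], [349.0, 274.0], [371.0, 303.0], [400.0, 339.0]]
handle top/bot [[331.0, 261.0], [318.0, 364.0]]
red1 base.. [[594.0, 172.0], [543.0, 431.0]]
```

The view shows the fingers holding only the top of the handle, with about 10 px of handle free below them. I'll do a small lift to see whether the pin comes along.

Request:
servo_tool(
  slide=[
    [0, 0, -0.004],
    [0, 0, -0.004],
    [0, 0, -0.004],
    [0, 0, 0],
    [0, 0, 0],
  ],
  spin=[0, 0, 0, 0, 0],
)

```text
time: 5.35
tcp_pos: [0.4877, -0.1751, 0.1174]
orientation: [180.0, -0.0, 0.0]
wrist_force: [-0.1, 0.4, -0.8]
gripper_width: 0.0118
finger_force: 58.6
```

```bash
python3 - <<'E'
from h import *
b=optics.snapshot("scene")[:,:,::-1][210:280,330:410]
g=(255*(b/255.)**.4).astype(np.uint8); old=cv2.resize(cv2.imread("pics/z5.png"),(80,70),interpolation=cv2.INTER_AREA)
G=lambda i:i.mean(2).astype(int)
print("old");print(G(old)[24:54:1,36:50]);print("new");print(G(g)[24:54,36:50]); o=readout.get_obs(); print(o["wrist_force"],o["gripper_width"],o["finger_force"],o["tcp_pos"])
E
```

```text
old
[[225 156 127 129 134 138 142 142 142 141 142 140 142 141]
 [224 139 124 127 143 162 144 140 139 143 144 143 143 141]
 [222 121 124 124 178 210 138 129 138 142 144 144 143 143]
 [212 130 124 128 188 228 167 133 129 134 140 143 144 141]
 [204 126 120 132 189 231 213 182 132 138 147 147 142 142]
 [204 120 126 140 191 232 227 200 136 138 143 149 144 143]
 [196 126 125 137 193 231 223 187 135 136 142 142 139 140]
 [161 129 123 146 198 231 218 171 139 142 139 138 138 132]
 [112 127 120 159 213 233 217 160 136 139 141 142 142 130]
 [ 96 104 104 166 218 231 215 143 135 142 141 140 146 134]
 [106  93  84 166 219 230 211 132 139 140 138 143 143 127]
 [ 88  80  83 174 228 228 203 129 134 137 136 144 132 111]
 [ 35 106 134 175 226 230 210 132 132 126 136 164 149  82]
 [191 219 174 139 199 235 221 169 134 130 170 198 178  30]
 [246 245 172 108 158 205 196 158 128 144 189 207 198 123]
 [250 239 151 104 122 146 142 122 106 145 190 205 202 184]
 [248 235 127 120 122 127 131 125 110 144 190 201 199 216]
 [249 231 103 119 129 135 134 124 112 151 199 200 196 221]
 [248 219  95 120 124 130 132 117 
[... 1865 characters left out ...]
233 232 217 192 171 171 186 232 241 222 187 207 240]
 [239 231 240 243 236 224 227 230 246 229 193 205 242 247]
 [242 235 233 240 242 241 236 231 223 197 184 214 248 245]
 [243 236 209 234 236 234 208 212 232 234 234 238 245 243]
 [244 241 213 223 237 222 192 223 242 246 245 244 243 242]
 [243 244 240 237 236 230 226 242 243 243 243 243 242 243]
 [243 243 244 244 241 242 242 244 245 243 243 244 242 242]
 [242 242 242 243 243 243 243 244 243 243 243 243 243 243]
 [242 242 242 243 242 243 243 243 243 242 243 242 243 243]
 [243 242 242 242 242 242 242 243 242 242 242 243 243 243]]
[-0.54833256 -0.30931911 -0.49108009] 0.012455686364641849 58.587278723716736 [ 0.48755593 -0.1749646   0.11713043]
```

The pin came up with the gripper and the weight reads right. I'll draw it fully out and look at how it hangs.

Request:
servo_tool(
  slide=[
    [0, 0, -0.008],
    [0, 0, -0.012],
    [0, 0, -0.015],
    [0, 0, -0.015],
    [0, 0, -0.015],
    [0, 0, -0.015],
    [0, 0, -0.01],
    [0, 0, 0],
  ],
  spin=[0, 0, 0, 0, 0, 0, 0, 0],
)

```text
time: 6.07
tcp_pos: [0.4898, -0.176, 0.2109]
orientation: [179.8, -0.3, 0.0]
wrist_force: [0.0, 0.1, -0.5]
gripper_width: 0.0122
finger_force: 58.7
```

```bash
python3 - <<'E'
from h import *
b=optics.snapshot("scene")[:,:,::-1][170:280,320:430]
b=(255*(b/255.)**.5).astype(np.uint8)
cv2.imwrite("pics/z6.png",cv2.resize(b,(594,594),interpolation=cv2.INTER_CUBIC)[:,:])
t=readout.get_obs()["tcp_pos"]; print(t)
for d in(0,-.017,-.022,-.027,-.095): print(d,((proj("scene",t+[0,0,d])-[320,170])*5.4).round())
E
```

```text
[ 0.4888918  -0.17562583  0.20919148]
0 [299. 251.]
-0.017 [295. 281.]
-0.022 [294. 290.]
-0.027 [292. 299.]
-0.095 [278. 413.]
```

View pics/z6.png

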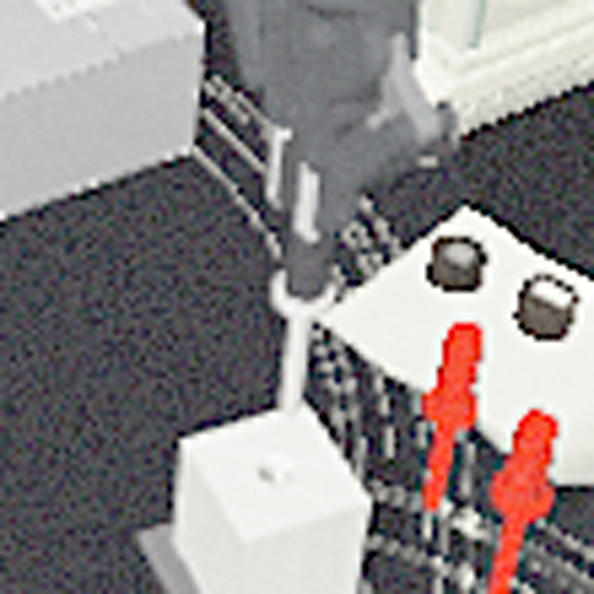

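The pin hangs straight. Its tip is at (374,245.5) and its collar at (376,224), matching the TCP model to within 2 px. Next I'll carry it over to the box hole at about (0.563, 0.149).

Request:
servo_tool(
  slide=[
    [0, 0, -0.01],
    [0, -0.01, -0.01],
    [0.01, -0.03, 0],
    [0.01, -0.035, 0],
    [0.01, -0.035, 0],
    [0.01, -0.035, 0],
    [0.01, -0.035, 0],
    [0.01, -0.035, 0],
  ],
  spin=[0, 0, 0, 0, 0, 0, 0, 0],
)

```text
time: 6.78
tcp_pos: [0.5474, 0.0423, 0.2274]
orientation: [-180.0, 0.0, -0.0]
wrist_force: [1.1, 0.2, -0.4]
gripper_width: 0.0124
finger_force: 58.7
```

Request:
servo_tool(
  slide=[
    [0.005, -0.035, 0],
    [0.005, -0.03, 0],
    [0.003, -0.025, 0],
    [0.002, -0.015, 0],
    [0, -0.005, 0],
    [0, 0, 0],
    [0, 0, 0],
    [0, 0, 0],
  ],
  spin=[0, 0, 0, 0, 0, 0, 0, 0],
)

```text
time: 7.45
tcp_pos: [0.5623, 0.149, 0.2271]
orientation: [180.0, 0.0, -0.0]
wrist_force: [-0.7, -0.4, -1.5]
gripper_width: 0.0117
finger_force: 58.7
```

Request:
servo_tool(
  slide=[
    [0, 0, 0.01],
    [0, 0, 0.01],
    [0, 0, 0.008],
    [0, 0, 0.004],
    [0, 0, 0],
    [0, 0, 0],
  ],
  spin=[0, 0, 0, 0, 0, 0],
)

```text
time: 7.95
tcp_pos: [0.5622, 0.1496, 0.1944]
orientation: [180.0, 0.1, -0.0]
wrist_force: [0.7, -0.5, -0.8]
gripper_width: 0.0124
finger_force: 58.7
```

```bash
python3 - <<'E'
from h import *
b=optics.snapshot("scene")[:,:,::-1][130:200,290:370]
cv2.imwrite("pics/z7.png",cv2.resize(b,(640,560),interpolation=cv2.INTER_CUBIC))
o=readout.get_obs();t=o["tcp_pos"]; print(t,o["wrist_force"])
print(((proj("scene",t+[0,0,-.0957])-[290,130])*8).round(), ((np.array([334,165.4])-[290,130])*8).round())
E
```

```text
[0.56272992 0.14981095 0.19501761] [ 0.25353592 -0.18599154 -0.49736739]
[348. 267.] [352. 283.]
```

View pics/z7.png

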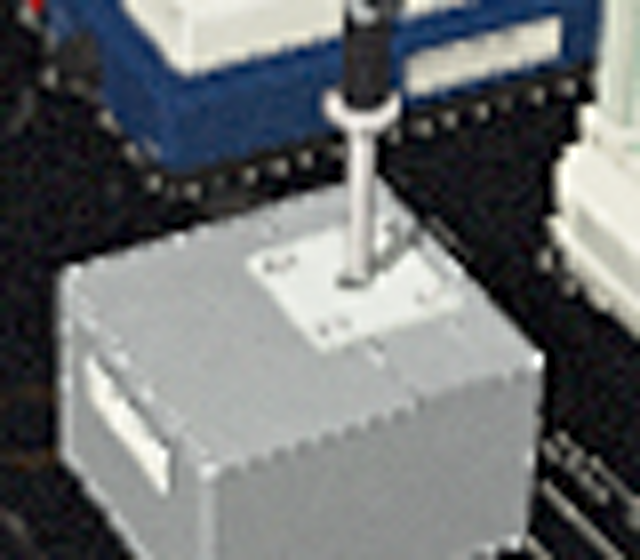

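The view shows the tip at (334.6,164) just above the hole's dark spot at (334,165). The remaining offset is at most about 2 mm, toward +y. I'll shift slightly and feel downwards.

Request:
servo_tool(
  slide=[
    [0.0005, -0.001, 0.002],
    [0, 0, 0.002],
    [0, 0, 0.001],
    [0, 0, 0.001],
    [0, 0, 0],
    [0, 0, 0],
  ],
  spin=[0, 0, 0, 0, 0, 0],
)

```text
time: 8.5
tcp_pos: [0.5631, 0.151, 0.1891]
orientation: [-180.0, 0.0, 0.0]
wrist_force: [-0.2, -0.3, -0.7]
gripper_width: 0.012
finger_force: 58.7
```

Request:
servo_tool(
  slide=[
    [0, 0, 0.001],
    [0, 0, 0.0005],
    [0, 0, 0.0005],
    [0, 0, 0],
  ],
  spin=[0, 0, 0, 0],
)

```text
time: 8.83
tcp_pos: [0.563, 0.1509, 0.187]
orientation: [180.0, 0.0, -0.0]
wrist_force: [-0.8, -0.4, -0.2]
gripper_width: 0.0119
finger_force: 58.7
```

Request:
servo_tool(
  slide=[
    [0, 0, 0.0005],
    [0, 0, 0.0005],
    [0, 0, 0.0005],
    [0, 0, 0],
  ],
  spin=[0, 0, 0, 0],
)

```text
time: 9.17
tcp_pos: [0.5631, 0.151, 0.1856]
orientation: [-180.0, 0.0, -0.0]
wrist_force: [-0.9, -0.3, -0.7]
gripper_width: 0.0117
finger_force: 58.8
```

Request:
servo_tool(
  slide=[
    [0, 0, 0.0007],
    [0, 0, 0.0007],
    [0, 0, 0.0006],
    [0, 0, 0],
  ],
  spin=[0, 0, 0, 0],
)

```text
time: 9.5
tcp_pos: [0.5631, 0.1511, 0.1836]
orientation: [-180.0, 0.0, -0.0]
wrist_force: [-0.2, 1.1, 0.7]
gripper_width: 0.0122
finger_force: 58.8
```

The tip is about 4 mm into the hole with a light side touch toward +y. I'll ease over and go on.

Request:
servo_tool(
  slide=[
    [0, -0.0005, 0.0005],
    [0, 0, 0.0007],
    [0, 0, 0.0008],
    [0, 0, 0],
  ],
  spin=[0, 0, 0, 0],
)

```text
time: 9.83
tcp_pos: [0.5629, 0.1514, 0.1813]
orientation: [180.0, 0.0, -0.0]
wrist_force: [-0.3, 1.2, -0.5]
gripper_width: 0.0126
finger_force: 58.7
```

Request:
servo_tool(
  slide=[
    [0, -0.0005, 0.001],
    [0, 0, 0.0015],
    [0, 0, 0.0015],
    [0, 0, 0.0015],
    [0, 0, 0.0015],
    [0, 0, 0],
  ],
  spin=[0, 0, 0, 0, 0, 0],
)

```text
time: 10.33
tcp_pos: [0.5628, 0.1518, 0.1741]
orientation: [180.0, 0.0, -0.0]
wrist_force: [-0.3, -0.1, -0.8]
gripper_width: 0.0121
finger_force: 58.7
```

Request:
servo_tool(
  slide=[
    [0, 0, 0.001],
    [0, 0, 0.001],
    [0, 0, 0.001],
    [0, 0, 0.001],
    [0, 0, 0],
  ],
  spin=[0, 0, 0, 0, 0],
)

```text
time: 10.75
tcp_pos: [0.563, 0.1519, 0.1704]
orientation: [180.0, 0.0, 0.0]
wrist_force: [-0.5, -0.3, -0.5]
gripper_width: 0.0124
finger_force: 58.7
```

Request:
servo_tool(
  slide=[
    [0, 0, 0.001],
    [0, 0, 0.001],
    [0, 0, 0.001],
    [0, 0, 0],
  ],
  spin=[0, 0, 0, 0],
)

```text
time: 11.08
tcp_pos: [0.5634, 0.152, 0.1679]
orientation: [-180.0, -0.0, 0.0]
wrist_force: [-0.2, 0.3, 0.8]
gripper_width: 0.0122
finger_force: 59.1
```

Wrist force has barely changed, and the tip is at about 0.072.

Request:
servo_tool(
  slide=[
    [0, 0, 0.001],
    [0, 0, 0.001],
    [0, 0, 0],
  ],
  spin=[0, 0, 0],
)

```text
time: 11.33
tcp_pos: [0.5642, 0.1521, 0.1668]
orientation: [-180.0, -0.1, -0.0]
wrist_force: [-0.2, 0.3, 4.3]
gripper_width: 0.0121
finger_force: 60.0
```

Request:
servo_tool(
  slide=[
    [0, 0, 0.001],
    [0, 0, 0.001],
    [0, 0, 0],
  ],
  spin=[0, 0, 0],
)

```text
time: 11.58
tcp_pos: [0.5641, 0.1521, 0.1647]
orientation: [-180.0, -0.1, -0.0]
wrist_force: [0.6, -0.6, 4.1]
gripper_width: 0.0122
finger_force: 60.1
```

Request:
servo_tool(
  slide=[
    [0, 0, 0.0008],
    [0, 0, 0.0008],
    [0, 0, 0.0004],
    [0, 0, 0],
  ],
  spin=[0, 0, 0, 0],
)

```text
time: 11.92
tcp_pos: [0.5644, 0.1522, 0.1631]
orientation: [-180.0, -0.2, -0.0]
wrist_force: [-0.5, 0.2, 6.1]
gripper_width: 0.0121
finger_force: 60.2
```

Request:
servo_tool(
  slide=[
    [0, 0, 0.0005],
    [0, 0, 0.0005],
    [0, 0, 0],
  ],
  spin=[0, 0, 0],
)

```text
time: 12.17
tcp_pos: [0.5645, 0.1522, 0.1623]
orientation: [-180.0, -0.2, 0.0]
wrist_force: [0.9, 0.1, 5.9]
gripper_width: 0.0125
finger_force: 60.3
```

Request:
servo_tool(
  slide=[
    [0, 0, 0.0005],
    [0, 0, 0.0005],
    [0, 0, 0],
  ],
  spin=[0, 0, 0],
)

```text
time: 12.42
tcp_pos: [0.5643, 0.1522, 0.161]
orientation: [-180.0, -0.2, -0.0]
wrist_force: [-0.4, -0.4, 5.5]
gripper_width: 0.0121
finger_force: 60.1
```

Request:
servo_tool(
  slide=[
    [0, 0, 0.0003],
    [0, 0, 0.0003],
    [0, 0, 0],
  ],
  spin=[0, 0, 0],
)

```text
time: 12.67
tcp_pos: [0.5643, 0.1522, 0.1604]
orientation: [-180.0, -0.2, 0.0]
wrist_force: [0.4, -0.1, 6.5]
gripper_width: 0.0122
finger_force: 60.1
```

```bash
python3 - <<'E'
from h import *
b=optics.snapshot("scene")[:,:,::-1].astype(int); a=cv2.imread("pics/scene1.png").astype(int)
d=np.abs(b-a).sum(2)[150:225,270:330]>90
print(d.sum()); print(readout.get_obs()["wrist_force"]); cv2.imwrite("pics/cur.png",b)
for r in d[::3,::2]: print("".join(".#"[int(x)] for x in r))
E
```

```text
2323
[ 0.42123346 -0.0419829   5.80025524]
..............................
..............................
..........................####
.....................#########
................##############
..............###############.
..............##############..
######.#......###########.....
##########....########........
###########...##.##...........
#######.####....##.#..........
#######.#######..####.........
#######.######.#..####........
#######.#########.#####.......
########.########.#####.......
#########.#############.......
##########.############.......
###########.######.####.......
#####..#####.###.###.##.......
.#..#.##########...##.#.......
...###########.#..#...........
.####.#########.####..........
..#..################.........
....#################.........
....########.########.........[ WARN:0@0.643] global loadsave.cpp:1063 imwrite_ Unsupported depth image for selected encoder is fallbacked to CV_8U.
```

```bash
cat > d.py <<'E'
from h import *
a=cv2.resize(cv2.imread("pics/z7.png"),(80,70),interpolation=cv2.INTER_AREA).astype(int)
b=optics.snapshot("scene")[:,:,::-1][130:200,290:370].astype(int)
d=np.abs(b-a).sum(2)>110
print(readout.get_obs()["wrist_force"],d[35:].sum())
for r in d[::2]: print("".join(".#"[int(x)] for x in r))
E
python3 d.py
```

```text
[0.43516768 1.14232015 6.3956084 ] 500
........................................###.##....#######.......................
........................................#####.#...##............................
........................................##.###..................................
........................................#..###..................................
...........................................##...................................
..........................................###...#...............................
........................................#######.##..............................
.........................................#########..............................
...........................................#####................................
.........................................######.................................
........................................#######.................................
........................................#######.##..............................
..............................................#.................................
........
[... 1073 characters left out ...]
....................................................
#######.##############..........................................................
#######.################........................................................
##########################......................................................
##########################......................................................
##########################......................................................
############.#############......................................................
############..############......................................................
############..##.#########......................................................
```

The image changed strongly at the front of the box, so the drawer has sprung out. I'll withdraw straight up.

Request:
servo_tool(
  slide=[
    [0, 0, -0.003],
    [0, 0, -0.005],
    [0, 0, -0.006],
    [0, 0, -0.008],
    [0, 0, -0.01],
    [0, 0, -0.014],
    [0, 0, -0.016],
    [0, 0, -0.008],
  ],
  spin=[0, 0, 0, 0, 0, 0, 0, 0],
)

```text
time: 13.43
tcp_pos: [0.564, 0.152, 0.2314]
orientation: [-180.0, -0.1, 0.0]
wrist_force: [1.3, -0.1, -0.0]
gripper_width: 0.0124
finger_force: 58.7
```

Request:
servo_tool(
  slide=[
    [-0.005, 0.02, 0],
    [-0.008, 0.036, 0],
    [-0.008, 0.036, 0],
    [-0.008, 0.036, 0],
    [-0.008, 0.036, 0],
    [-0.008, 0.036, 0],
    [-0.008, 0.036, 0],
    [-0.008, 0.036, 0],
  ],
  spin=[0, 0, 0, 0, 0, 0, 0, 0],
)

```text
time: 14.1
tcp_pos: [0.5013, -0.1216, 0.2293]
orientation: [180.0, -0.0, 0.0]
wrist_force: [0.6, 0.4, -1.2]
gripper_width: 0.0125
finger_force: 58.7
```

Request:
servo_tool(
  slide=[
    [-0.007, 0.03, 0],
    [-0.005, 0.02, 0],
    [0, 0, 0],
    [0, 0, 0],
    [0, 0, 0],
  ],
  spin=[0, 0, 0, 0, 0],
)

```text
time: 14.52
tcp_pos: [0.49, -0.1695, 0.229]
orientation: [-180.0, 0.0, -0.0]
wrist_force: [-0.1, -0.2, -0.6]
gripper_width: 0.0121
finger_force: 58.8
```

```bash
python3 - <<'E'
from h import *
o=readout.get_obs();print(o["tcp_pos"],o["wrist_force"])
b=optics.snapshot("scene")[:,:,::-1]
b=np.hstack([cv2.resize(b[140:230,270:360],(400,400),interpolation=cv2.INTER_CUBIC),cv2.resize((255*(b[180:270,325:415]/255.)**.5).astype(np.uint8),(400,400),interpolation=cv2.INTER_CUBIC)])
cv2.imwrite("pics/z8.png",b)
E
```

```text
[ 0.49004257 -0.16954281  0.22900831] [-0.10933285 -0.21900321 -0.62626385]
```

View pics/z8.png

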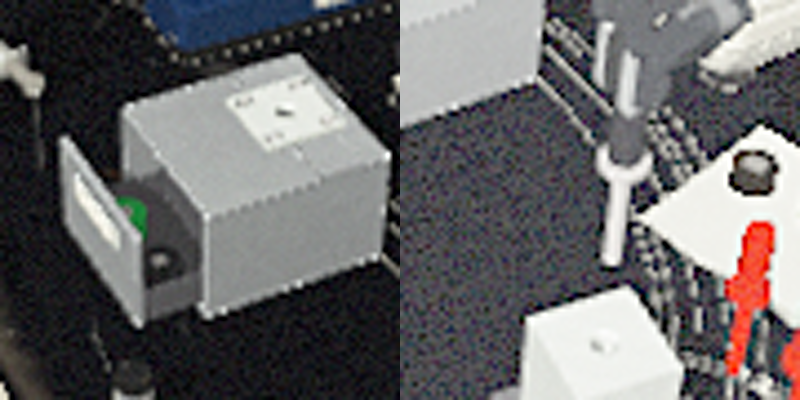

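The drawer stands fully open and the pin hangs straight over the stand, with the stand's hole at (370.4,257.6). I'll go back to the logged grasp position (0.488, -0.1753) and lower.

Request:
servo_tool(
  slide=[
    [-0.002, 0.0057, 0],
    [0, 0, 0.015],
    [0, 0, 0.015],
    [0, 0, 0.01],
    [0, 0, 0.006],
    [0, 0, 0],
    [0, 0, 0],
  ],
  spin=[0, 0, 0, 0, 0, 0, 0],
)

```text
time: 15.15
tcp_pos: [0.4882, -0.1755, 0.1829]
orientation: [-180.0, 0.0, 0.0]
wrist_force: [-0.7, 0.2, -0.5]
gripper_width: 0.0121
finger_force: 58.8
```

Request:
servo_tool(
  slide=[
    [0, 0, 0.002],
    [0, 0, 0.002],
    [0, 0, 0.001],
    [0, 0, 0.001],
    [0, 0, 0],
  ],
  spin=[0, 0, 0, 0, 0],
)

```text
time: 15.57
tcp_pos: [0.4881, -0.1758, 0.1771]
orientation: [180.0, -0.0, -0.0]
wrist_force: [-1.1, -1.1, -1.1]
gripper_width: 0.012
finger_force: 58.8
```

Request:
servo_tool(
  slide=[
    [0, 0, 0.001],
    [0, 0, 0.001],
    [0, 0, 0.001],
    [0, 0, 0.001],
    [0, 0, 0.001],
    [0, 0, 0.001],
    [0, 0, 0.001],
    [0, 0, 0],
  ],
  spin=[0, 0, 0, 0, 0, 0, 0, 0],
)

```text
time: 16.23
tcp_pos: [0.488, -0.1757, 0.1698]
orientation: [-180.0, 0.0, -0.0]
wrist_force: [0.5, 1.6, -1.5]
gripper_width: 0.0124
finger_force: 58.8
```

Request:
servo_tool(
  slide=[
    [0, 0, 0.001],
    [0, 0, 0.001],
    [0, 0, 0.002],
    [0, 0, 0.002],
    [0, 0, 0.002],
    [0, 0, 0.002],
    [0, 0, 0],
  ],
  spin=[0, 0, 0, 0, 0, 0, 0],
)

```text
time: 16.82
tcp_pos: [0.4877, -0.1756, 0.1594]
orientation: [-180.0, 0.1, 0.0]
wrist_force: [-0.4, 1.0, -1.1]
gripper_width: 0.0124
finger_force: 58.8
```

The tip is in the socket, and I'll continue down.

Request:
servo_tool(
  slide=[
    [0, -0.0005, 0.006],
    [0, 0, 0.006],
    [0, 0, 0.006],
    [0, 0, 0.006],
    [0, 0, 0.006],
    [0, 0, 0.006],
    [0, 0, 0.006],
    [0, 0, 0],
  ],
  spin=[0, 0, 0, 0, 0, 0, 0, 0],
)

```text
time: 17.48
tcp_pos: [0.487, -0.1747, 0.1163]
orientation: [-179.9, 0.2, 0.0]
wrist_force: [0.4, 0.9, -1.1]
gripper_width: 0.0123
finger_force: 58.8
```

Request:
servo_tool(
  slide=[
    [0, 0, 0.003],
    [0, 0, 0.003],
    [0, 0, 0.003],
    [0, 0, 0.001],
    [0, 0, 0],
  ],
  spin=[0, 0, 0, 0, 0],
)

```text
time: 17.9
tcp_pos: [0.488, -0.1752, 0.1078]
orientation: [-180.0, 0.0, 0.0]
wrist_force: [-0.3, -0.4, -1.1]
gripper_width: 0.0115
finger_force: 58.8
```

Request:
servo_tool(
  slide=[
    [0, 0, 0.001],
    [0, 0, 0.0005],
    [0, 0, 0.0005],
    [0, 0, 0],
  ],
  spin=[0, 0, 0, 0],
)

```text
time: 18.23
tcp_pos: [0.4882, -0.1753, 0.1061]
orientation: [180.0, -0.0, 0.0]
wrist_force: [-0.4, 0.2, -1.4]
gripper_width: 0.0125
finger_force: 58.8
```

Request:
servo_tool(
  slide=[
    [0, 0, 0],
    [0, 0, 0],
    [0, 0, 0],
    [0, 0, 0],
    [0, 0, 0],
    [0, 0, 0],
  ],
  spin=[0, 0, 0, 0, 0, 0],
  gripper=0.2,
)

```text
time: 18.73
tcp_pos: [0.4882, -0.1753, 0.1061]
orientation: [180.0, -0.0, 0.0]
wrist_force: [-0.5, 0.2, -0.3]
gripper_width: 0.0514
finger_force: 0.0
```

Request:
servo_tool(
  slide=[
    [0, 0, -0.005],
    [0, 0, -0.01],
    [0, 0, -0.015],
    [0, 0, -0.02],
    [0, 0, -0.03],
    [0, 0, -0.03],
    [0, 0, 0],
    [0, 0, 0],
  ],
  spin=[0, 0, 0, 0, 0, 0, 0, 0],
)

```text
time: 19.4
tcp_pos: [0.4903, -0.1762, 0.2197]
orientation: [179.8, -0.4, 0.0]
wrist_force: [-0.2, 1.0, -0.8]
gripper_width: 0.0511
finger_force: 0.0
```

```bash
python3 - <<'E'
from h import *
b=optics.snapshot("scene")[:,:,::-1]; a=cv2.imread("pics/scene1.png")
d=np.abs(b.astype(int)-a).sum(2)>110
for r in d[225:300,345:395][::2]: print("".join(".#"[int(x)] for x in r))
for l in("lab_timer","syringe","pin"): print(l,[(np.round(q["pixel"]).tolist(),round(q["p"],2)) for q in optics.recognise("scene",l)])
optics.snapshot("top"); print("vial",[(np.round(q["pixel"]).tolist(),round(q["p"],2)) for q in optics.recognise("top","vial")])
E
```

```text
..................................................
..................................................
..................................................
..................................................
..................................................
..................................................
..................................................
..................................................
..................................................
..................................................
..................................................
.......................#..........................
..................................................
..................................................
.....................................#............
.....................................##...........
......................................##..........
......................................####........
........................................###.......
.........................................###......
..................................................
.............................
[... 287 characters left out ...]
........................................
..................................................
..................................................
..................................................
#.................................................
##................................................
#####.............................................
####..............................................
######............................................
#############.....................................
##############....................................
lab_timer [([403.0, 344.0], 0.91)]
syringe [([269.0, 148.0], 0.71)]
pin [([407.0, 238.0], 0.73), ([374.0, 248.0], 0.68)]
vial [([335.0, 238.0], 0.5)]
```

The picture around the pin matches the start, so it is home. The bystanders are in place and the arm is clear, so I'll hand in.

```bash
python3 -c "
from h import *
print(finish_job())"
```

```text
the job is handed in; nothing more can be done
None
```

I handed the job in at about 19 s: the drawer sprang fully open with about 6.5 N on the catch, the pin is back home in its stand, and the vial, timer and syringe show no sign of having been moved.

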